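Clear the holding weight and show the soldered joint to the inspection camera

TASK

The joint has set: take the blue-banded weight off the brass stand's base plate and set it (don't drop it) upright and fully home in the blue-labelled slot of the rack. Then pick the brass stand up by its post and finish while holding it still in the air for the inspection camera: the soldered joint at the post's foot straight above the yellow cross and level with the centre of the lens, the base plate level underneath, and the plate's post end pointing squarely at the lens. Leave the camera and everything else where they are; the job ends with the stand still in the grip.

Things in the scene. Friction and masses are not known exactly. Their poses are not given: they have to be found in the camera images.
- weight_grip (a point): Loose steel weight: round body 34 mm diameter, 26 mm high with a blue band, above it a round grip stem 16 mm diameter, 40 mm long, with a blue top; 66 mm high in all. It starts upright on the stand's base plate, 48 mm from the post's axis towards the plate's free end. This point: on its axis, mid upper stem, 50 mm above its underside; z up the axis.
- slot_blue_floor (a point): Blue-labelled slot: grey block 64 x 64 mm with a round well 42 mm diameter, 12 mm deep, and a low ledge with a blue label on its robot side. Point: centre of the well's floor, 14 mm above the table (mouth at 26 mm); z up. One of three such fixed slots 75 mm apart on a wooden board (blue, yellow, red in any order); yellow is empty.
- post (a point): Square upright post (14 x 14 mm, 60 mm tall) of the loose brass stand. Point: on the post's axis, 38 mm above the base plate's top, 22 mm below the post's top. x runs along the plate's length from the post to the plate's free end, y across the plate, parallel to two post faces, z up. The stand starts flat on a fixed tan board 18 mm thick, the weight standing on its plate.
- seam (a point): The soldered joint of the stand: on the post's axis at the plate's top, 38 mm straight below post; same axes as post. Silver-coloured bead round the post's foot.
- stand: The brass stand, about 160 g: base plate 90 (x) x 40 (y) x 4 mm with the post soldered on 26 mm from its middle. Origin: middle of the plate's underside; axes as post. Post axis at x = -26 mm: the post end of the plate (-x) is 19 mm from it, the free end (+x) 71 mm.
- weight: The same blue-banded weight, about 240 g: origin at the centre of its underside, z up along the axis.
- focus (a point): Point in the air where the joint is to be shown: on the lens axis, 120 mm in front of the lens, straight above the yellow cross (36 mm) on the camera's grey base (3 mm thick, 100 mm wide, fixed). Its height differs from job to job: 130 to 190 mm above the table. x points level from here to the lens (the camera looks along -x), z up.
- lens (a point): Centre of the front glass of the inspection camera (black lens tube 34 mm diameter, blue 50 mm cube body, on a column 215 mm behind the yellow cross); axes and height as focus. The head is clamped at its height: it stays unless pushed hard (about 30 N).
- weight_red: Red-banded weight, same form as the blue one, standing in the red slot; origin at the centre of its underside. Leave it alone.
- jar: White jar with a yellow cap, 62 mm diameter, 48 mm high, on the table beyond the board; origin at the centre of its underside. Leave it alone.
- driver: Screwdriver with a blue handle, 170 mm long, lying on the table beyond the board; origin under its middle, x along the tool. Leave it alone.
Things that resemble listed ones, but are neither listed nor needed, are in the scene too. Leave any pink look-alike of the weight alone.

How it is judged:
On the way:
1. the blue-banded weight stands released, upright and fully home in the blue slot, while the stand is still down on the board (horizontal distance between weight_grip and slot_blue_floor below 0.008 m and z of weight_grip in the frame of slot_blue_floor below 0.054 m and angle between weight_grip's own z axis and vertical below 0.1 rad and contact force between the fingers and weight below 0.2 N and linear speed of weight below 0.02 m/s and height (world z) of seam below 0.04 m), for 0.2 s.
At the end, for the whole second after the job is handed in: Blue weight upright and home in the blue slot (within 8 mm of its centre). Fingers hold the stand still in the air: joint within 20 mm of the focus point sideways and 20 mm in height, plate level within 0.2 rad and in line with the lens axis within 0.26 rad, post end towards the lens (horizontal distance between weight_grip and slot_blue_floor below 0.008 m and z of weight_grip in the frame of slot_blue_floor below 0.054 m and angle between weight_grip's own z axis and vertical below 0.1 rad and horizontal distance between seam and focus below 0.02 m and z of seam in the frame of focus between -0.02 and 0.02 m and angle between the x axis of seam and the x axis of focus, either way round below 0.26 rad and x of lens in the frame of seam below -0.08 m and angle between seam's own z axis and vertical below 0.2 rad and contact force between the fingers and stand above 2 N and linear speed of stand below 0.03 m/s and angular speed of stand below 0.3 rad/s); the arm keeps its last pose, push and grip.
It fails at once if the weight is dropped: loose in the air well above its slot (contact force between weight and anything else below 0.01 N and height (world z) of weight above 0.045 m).
It fails at once if a bystander (red weight, jar, screwdriver) is moved more than 30 mm (distance of any of weight_red, jar, driver from where it was at the start of the episode above 0.03 m).
It fails at once if the camera head is pushed more than 10 mm out of place (distance of lens from where it was at the start of the episode above 0.01 m).
It also fails if it takes over 53 s, if anything falls off the work surface, if the arm or the gripper's body presses on something with over 40 N, if the wrist force passes 120 N, or if a joint passes its speed limit or range.

ROBOT

A 6-joint arm with a two-finger parallel gripper is mounted at the origin on the work surface. World frame = base frame: x ahead of the robot, y to its left, z up, the work surface at z = 0. Lengths are in m, angles in rad, forces in N, time in s.
With the tool pointing down it reaches from about 0.325 to 0.75 m from the base axis. Payload 7.6 kg.
Tool frame: the origin (TCP) lies at the very end of the fingers, on their centre line; the grasp point (between the pads) lies ctrl.grasp_offset behind it (ctrl.grasp_offset is the distance from the TCP to the grasp point, in m); z points along the fingers, y is the line along which they close (so a half turn about z gives the same grasp; the last joint's range is limited). The gripper opens to 85 mm and grips with 20 to 120 N. Pads are 22 mm wide; open, the fingers measure 114 mm over their backs; the gripper's body (76 mm by 85 mm) begins 54 mm behind the grasp point. The pads swing forward as they close: fully open they stand 13 mm farther back than shut.
Start: joints at [1.032, 0.052, 1.401, -0, 1.689, -0.07], TCP at [0.237, 0.468, 0.231] pointing down, gripper open.
Joint ranges: [-2.9, 2.9], [-0.91, 2.17], [0.12, 2.37], [-1.06, 4.2], [0.26, 2.73], [-2.93, 2.93]. Speed limits (rad/s): [2.57, 2.57, 3.01, 3.14, 3.14, 3.14].

INTERFACE

Orientations are given as a unit quaternion [w, x, y, z].
In Python, from cell import sensors, imaging, job, ctrl gives the robot as it stands.
- The arm moves only by the tool jog_arm, never from a script. Its argument "motion" is a list of rows, each an object of numbers: "x", "y", "z": the shift along the world's x, y, z in mm; "twist": the turn about the world's z in rad; "jaw": the opening, from 0 (shut) to 1 (fully open). In form: [{"x": .., "y": .., "z": .., "twist": .., "jaw": ..}, ...]. A call has 1 to 20 rows; each row is the pose to reach, as a shift and turn from the pose commanded when the call began; what a row does not reach only later rows make up. A row lasts 1/10 s, in which the tool goes at most 50 mm and 8.59 degrees, less where a joint would pass 70% of its speed; a pose out of reach is approached as far as the arm can. A call with a gripper value outside its range is refused whole. The fingers move at their own pace and stop on an object; the grip force is fixed at half the most. Time passes only in rows, so rows that repeat a pose let the fingers close. It gives the time, the measured TCP pose, the force, the opening and the grip force at its end, in the units of the state.
- sensors.sense(): the state, without advancing time (a new reading comes with each control period).
- imaging.snapshot(name): name is "scene" or "top"; returns the picture (400x640x3 uint8, red, green, blue); there is no depth.
- imaging.calibration(name): a dict with "intrinsics" (3x3 intrinsics, pixels), "R" (3x3) and "t" (3): a world point X has camera coordinates R X + t. Camera axes: x right, y down, z forward; pixel columns grow to the right and rows downward; lengths in m; the calibration is good to about 2 mm. A picture is of the moment at which its call begins. calibration takes no time and is no camera call.
- job.sign_off(): hands the job in; it is judged then, once.
The state is a dict: "clock": time; "joint_positions": joint angles; "dq": joint speeds; "tau": joint torques, N m; "ee_pos": TCP position; "tcp_rot": TCP orientation; "ft_force": force on the tool from outside, world axes, zero at the start; "wrist_torque": the same for the moment, N m; "gripper_width": finger opening in m; "grip_force": force on a finger pad.
Only numpy, scipy, OpenCV 4.12 (cv2) and the standard library are available. Lean on these libraries where they do the work, as an engineer would, in place of code of your own. Each camera call takes 0.05 s, during which the arm holds its last target. There are 200 camera calls.

## Working session

There is one attempt and no reset: what is moved stays moved. The work goes in short steps, Python scripts to look and compute and a tool call to move; the robot and the scene stay as the last step left them, time stands still between calls to the robot, and variables do not carry over. Pictures are saved under pics/ and viewed, at most 10 in all, crops included, and the job is handed in when it is done.

Besides the shell and the picture viewer there is one more tool, called after "Request:" in YAML: its name, and indented under it one key for each argument. jog_arm: Moves the arm, as the interface text tells. Its arguments: {"type":"object","properties":{"motion":{"type":"array"}},"required":["motion"]}

```bash
mkdir -p pics
python3 - <<'E'
from cell import sensors, imaging, job, ctrl
import cv2
for n in("scene","top"):
    cv2.imwrite(f"pics/{n}0.png",imaging.snapshot(n)[:,:,::-1]); c=imaging.calibration(n); print(n,c["intrinsics"],c["R"],c["t"])
s=sensors.sense(); print(ctrl.grasp_offset,s["clock"],s["ee_pos"],s["tcp_rot"],s["gripper_width"])
E
```

```text
scene [[388.70361521   0.         318.07756133]
 [  0.         388.70361521 201.19533055]
 [  0.           0.           1.        ]] [[-0.36179812  0.9320567  -0.01929814]
 [ 0.58881749  0.21241552 -0.77985486]
 [-0.72276973 -0.29351311 -0.62566283]] [ 0.18811999 -0.3131093   1.40733491]
top [[511.61830902   0.         314.11435587]
 [  0.         511.61830902 193.32857077]
 [  0.           0.           1.        ]] [[-0.02278679 -0.9994938  -0.02220169]
 [-0.98299659  0.02644698 -0.18170929]
 [ 0.18220448  0.01768362 -0.98310163]] [0.06605929 0.65326661 1.51332073]
0.0187 0.1 [0.23705608 0.46813533 0.23055953] [-2.02176539e-04  2.32258076e-01  9.72653947e-01 -6.66985753e-04] 0.08548557931459871
```

View pics/top0.png

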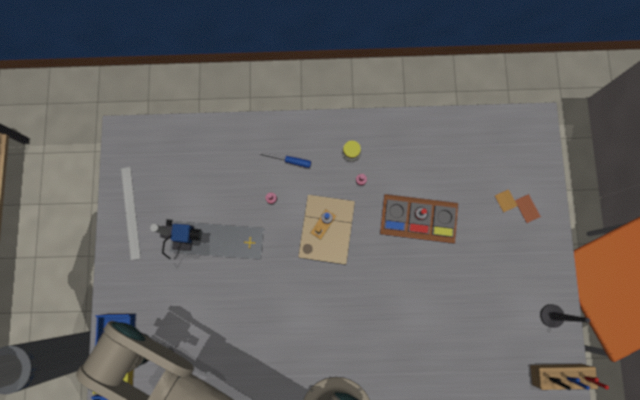

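View pics/scene0.png

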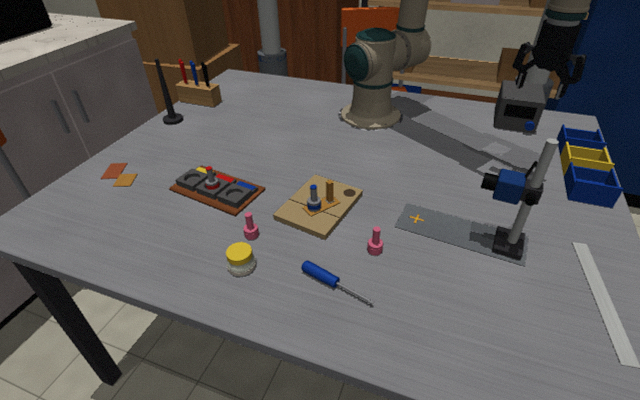

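The top view shows the blue-topped weight at about (327,216) on the brass plate, with the post at (319,231). The blue slot is at (396,211), the yellow cross at (250,242) and the lens near (200,235). Things that could be mistaken for the weight are the pink ones at (271,198) and (361,180) and the red one in its slot at (421,213). I choose (327,216), which is blue and on the brass plate, and check it in crops.

Run:
```python
import cv2,numpy as np
t=cv2.imread("pics/top0.png");s=cv2.imread("pics/scene0.png")
a=cv2.resize(t[190:270,295:375],(600,600),interpolation=cv2.INTER_CUBIC)
cv2.imwrite("pics/a.png",a)
b=cv2.resize(t[190:270,375:465],None,fx=4.4,fy=4.4,interpolation=cv2.INTER_CUBIC) 
c=cv2.resize(t[210:270,150:270],None,fx=3.3,fy=3.3,interpolation=cv2.INTER_CUBIC)
d=cv2.resize(s[165:245,275:365],None,fx=4.4,fy=4.4,interpolation=cv2.INTER_CUBIC)
e=cv2.resize(s[130:262,395:545],None,fx=2.64,fy=2.64,interpolation=cv2.INTER_CUBIC)
out=np.zeros((600,800,3),np.uint8)
def put(i,y,x):
    h,w=i.shape[:2];h=min(h,600-y);w=min(w,800-x);out[y:y+h,x:x+w]=i[:h,:w]
put(cv2.resize(d,(396,352)),0,0);put(cv2.resize(e,(396,348)),0,400);put(c,355,0);put(cv2.resize(b,(270,240)),355,400)
cv2.imwrite("pics/b.png",out)
```

```text
(no output)
```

View pics/a.png

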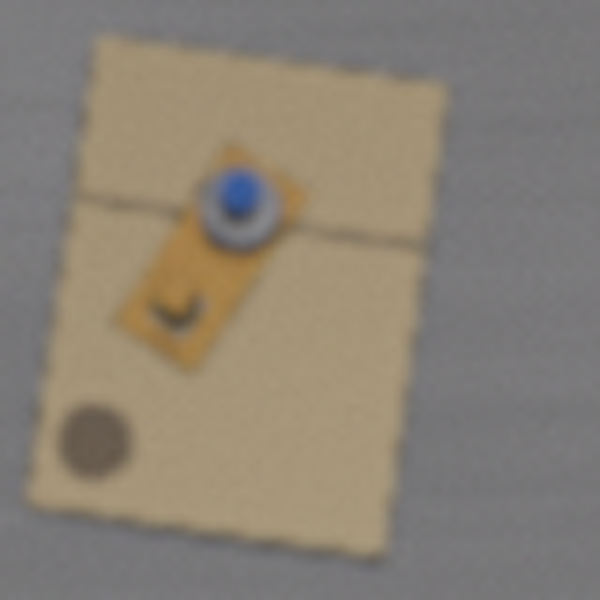

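View pics/b.png

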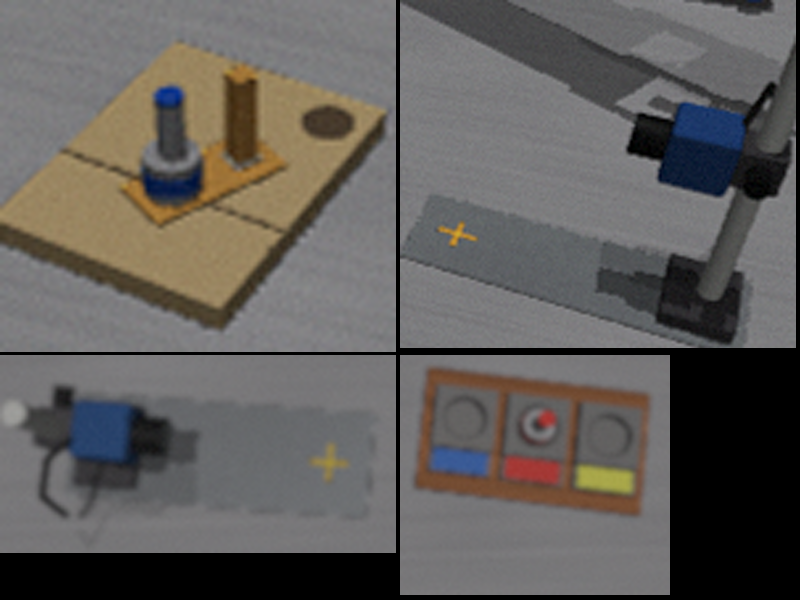

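The crops confirm the choice. The blue-topped weight stands on the brass plate with its top at crop (240,190), i.e. top-view (327.0,215). The plate corners are sharp, the blue well is at top-view (396.6,210.6), and the lens front is at scene (485,181) and top (200.6,235).

```bash
cat > h.py <<'E'
import numpy as np
from cell import imaging
C={n:imaging.calibration(n) for n in("scene","top")}
def ray(n,u,v,z):
    c=C[n];R=np.array(c["R"]);o=-R.T@c["t"];d=R.T@np.linalg.inv(c["intrinsics"])@[u,v,1]
    return o+d*(z-o[2])/d[2]
def proj(n,X):
    c=C[n];p=np.array(c["intrinsics"])@(np.array(c["R"])@np.array(X)+c["t"]);return p[:2]/p[2]
E
python3 - <<'E'
from h import *
from scipy.optimize import least_squares
np.set_printoptions(precision=4,suppress=True)
a=lambda x,y:((x+.5)/7.5-.5+295,(y+.5)/7.5-.5+190)
print("wt top",ray("top",*a(240,190),.088), "body",ray("top",*a(239,208),.048))
print("wt scene",ray("scene",275+169.5/4.4-.4,165+96/4.4-.4,.088),"post scene",ray("scene",275+241/4.4-.4,165+74/4.4-.4,.082))
cs=[ray("top",*a(*p),.022) for p in((230,143),(307,190),(190,372),(117,322))]
f=(cs[0]+cs[1])/2;b=(cs[2]+cs[3])/2;d=b-f;L=np.linalg.norm(d);u=-d/L
print("plate L",L,"W",np.linalg.norm(cs[0]-cs[1]),np.linalg.norm(cs[2]-cs[3]),"ctr",(f+b)/2,"yaw",np.arctan2(u[1],u[0]),"other",np.arctan2(*(cs[0]-cs[3]+cs[1]-cs[2])[1::-1]))
print("post",(f+b)/2-.026*u,"wt",(f+b)/2+.022*u,"post top",ray("top",*a(176,297),.082))
B=ray("top",396.5,210.3,.026);Y=ray("top",445.2,217,.026);print("blue",B,"yel",Y,np.linalg.norm(B-Y))
print("redtop",ray("top",375+(547-400)/3-.3,190+(419-355)/3-.3,.014+.066), "mid",(B+Y)/2)
print("scene blue",ray("scene",238.5,190,.026))
X1=ray("top",249.8,242.2,.003);X2=ray("scene",417-.3,218.6-.3,.003);print("cross",X1,X2)
X=(X1+X2)/2
def m(p,l=0):
    return X+np.array([.12*np.cos(p[0]),.12*np.sin(p[0]),p[1]-.003])
r=least_squares(lambda p:np.r_[proj("top",m(p))-[200.6,235.1],proj("scene",m(p))-[485,180.7]],[1.57,.16]);print(r.x,r.fun,m(r.x))
# base edges direction in top (crop 3.3)
t=lambda x,y:ray("top",150+x/3.3-.35,210+(y-355)/3.3-.35,.003)
e1=t(200,404);e2=t(375,413);e3=t(198,512);e4=t(370,517)
print("edges",np.arctan2(*(e1-e2)[1::-1]),np.arctan2(*(e3-e4)[1::-1]),"width",np.linalg.norm(e2-e4))
for n in C: print(n,-np.array(C[n]["R"]).T@C[n]["t"])
E
```

```text
wt top [0.5829 0.0135 0.088 ] body [0.5811 0.0139 0.048 ]
wt scene [0.5835 0.0138 0.088 ] post scene [0.5435 0.0405 0.082 ]
plate L 0.08934453952889561 W 0.037698125484707606 0.03669068449638274 ctr [0.5647 0.0259 0.022 ] yaw -0.5903261884769765 other -0.590326188476976
post [0.5431 0.0403 0.022 ] wt [0.583  0.0136 0.022 ] post top [0.5413 0.0402 0.082 ]
blue [ 0.6005 -0.2049  0.026 ] yel [ 0.5756 -0.3543  0.026 ] 0.1514180321076537
redtop [ 0.5882 -0.2785  0.08  ] mid [ 0.588  -0.2796  0.026 ]
scene blue [ 0.5876 -0.1982  0.026 ]
cross [0.5146 0.2566 0.003 ] [0.5141 0.2586 0.003 ]
[1.4849 0.1546] [-0.547  -0.0163 -2.6446 -0.6752] [0.5246 0.3771 0.1546]
edges 1.493962133782448 1.5179832059825962 width 0.09895419498717284
scene [1.2696 0.3042 0.64  ]
top [0.3679 0.022  1.6079]
```

Measurements agree from both views:

| Item | Position / check |
|---|---|
| Plate length | 89 mm measured (90 expected) |
| Weight axis | (0.583, 0.0137) |
| Post axis | (0.543, 0.0405), stand yaw -0.59 |
| Blue slot | (0.600, -0.205) |
| Slot spacing, blue to yellow | 151 mm measured (150 expected) |
| Focus | about (0.514, 0.2575, 0.155), lens direction yaw about 1.50 |

I go above the weight with the jaws closing across the plate, so the fingers clear the post.

Request:
jog_arm:
  motion:
    - {"x":346,"y":-454,"z":-100,"twist":-0.12,"jaw":1}
    - {"x":346,"y":-454,"z":-100,"twist":-0.12,"jaw":1}
    - {"x":346,"y":-454,"z":-100,"twist":-0.12,"jaw":1}
    - {"x":346,"y":-454,"z":-100,"twist":-0.12,"jaw":1}
    - {"x":346,"y":-454,"z":-100,"twist":-0.12,"jaw":1}
    - {"x":346,"y":-454,"z":-100,"twist":-0.12,"jaw":1}
    - {"x":346,"y":-454,"z":-100,"twist":-0.12,"jaw":1}
    - {"x":346,"y":-454,"z":-100,"twist":-0.12,"jaw":1}
    - {"x":346,"y":-454,"z":-100,"twist":-0.12,"jaw":1}
    - {"x":346,"y":-454,"z":-100,"twist":-0.12,"jaw":1}
    - {"x":346,"y":-454,"z":-100,"twist":-0.12,"jaw":1}
    - {"x":346,"y":-454,"z":-100,"twist":-0.12,"jaw":1}
    - {"x":346,"y":-454,"z":-100,"twist":-0.12,"jaw":1}
    - {"x":346,"y":-454,"z":-100,"twist":-0.12,"jaw":1}
    - {"x":346,"y":-454,"z":-100,"twist":-0.12,"jaw":0.6}
    - {"x":346,"y":-454,"z":-100,"twist":-0.12,"jaw":0.6}
    - {"x":346,"y":-454,"z":-100,"twist":-0.12,"jaw":0.6}
    - {"x":346,"y":-454,"z":-100,"twist":-0.12,"jaw":0.6}

```text
clock: 1.9
ee_pos: [0.5831, 0.015, 0.1316]
tcp_rot: [0.0, 0.29, 0.957, 0.0]
ft_force: [-0.2, -0.1, -0.2]
gripper_width: 0.0511
grip_force: 0.0
```

Request:
jog_arm:
  motion:
    - {"z":-25,"jaw":0.6}
    - {"z":-45,"jaw":0.6}
    - {"z":-60,"jaw":0.6}
    - {"z":-68,"jaw":0.6}
    - {"z":-74,"jaw":0.6}
    - {"z":-74,"jaw":0.6}
    - {"z":-74,"jaw":0.6}

```text
$.motion[0]: bad value
```

Run:
```python
from h import *
import cv2
s=imaging.snapshot("scene")[:,:,::-1];t=imaging.snapshot("top")[:,:,::-1]
def dot(i,n,X):
    u,v=proj(n,X);cv2.circle(i,(int(u*16),int(v*16)),16,(0,255,0),-1,shift=4)
s2=s.copy()
B=np.array([.6004,-.205,.026])
for k in np.linspace(0,6.28,9)[:-1]: 
    u=proj("scene",B+.021*np.array([np.cos(k),np.sin(k),0]));s2[int(round(u[1])),int(round(u[0]))]=(0,255,0)
for z in(.138,.155,.172):
    u=proj("scene",[.523,.3772,z]);s2[int(round(u[1])),int(round(u[0]))]=(0,255,0)
r=lambda i:cv2.resize(i,(400,300),interpolation=cv2.INTER_CUBIC)
o=np.vstack([np.hstack([r(s[140:230,265:385]),r(s2[150:225,160:260])]),np.hstack([r(s2[140:230,430:550]),r(t[180:270,290:410])])])
cv2.imwrite("pics/c.png",o)
```

```text
(no output)
```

View pics/c.png

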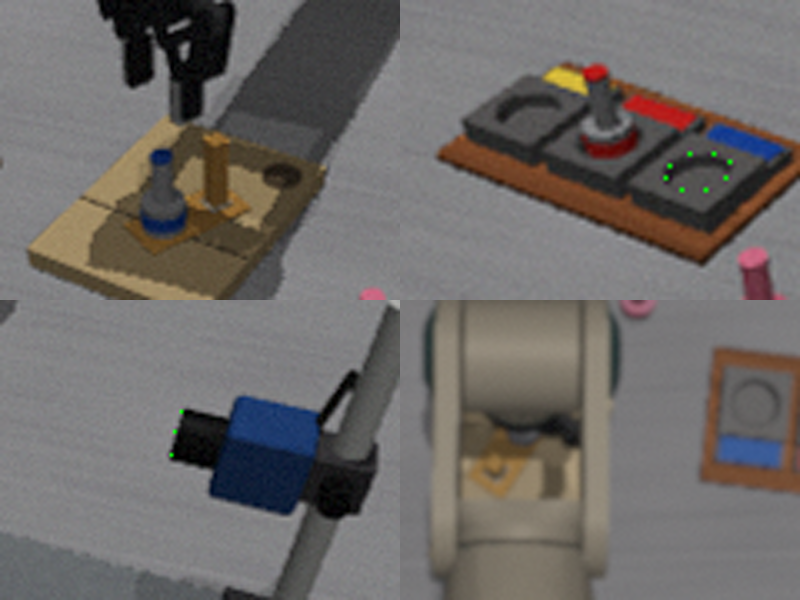

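The overlay dots fit the well rim and the lens front face, so the slot and the focus height of 0.155 hold. The move was refused because every row needs all five keys; I resend it in full.

Request:
jog_arm:
  motion:
    - {"x":0,"y":-1,"z":-25,"twist":0,"jaw":0.6}
    - {"x":0,"y":-1,"z":-45,"twist":0,"jaw":0.6}
    - {"x":0,"y":-1,"z":-60,"twist":0,"jaw":0.6}
    - {"x":0,"y":-1,"z":-68,"twist":0,"jaw":0.6}
    - {"x":0,"y":-1,"z":-74,"twist":0,"jaw":0.6}
    - {"x":0,"y":-1,"z":-74,"twist":0,"jaw":0.6}
    - {"x":0,"y":-1,"z":-74,"twist":0,"jaw":0.6}

```text
clock: 2.7
ee_pos: [0.5837, 0.0134, 0.0581]
tcp_rot: [0.001, 0.29, 0.957, 0.0]
ft_force: [-0.8, 0.2, -0.1]
gripper_width: 0.0513
grip_force: 0.0
```

Request:
jog_arm:
  motion:
    - {"x":0,"y":0,"z":-2,"twist":0,"jaw":0.4}
    - {"x":0,"y":0,"z":-2,"twist":0,"jaw":0.2}
    - {"x":0,"y":0,"z":-2,"twist":0,"jaw":0}
    - {"x":0,"y":0,"z":-2,"twist":0,"jaw":0}
    - {"x":0,"y":0,"z":-2,"twist":0,"jaw":0}
    - {"x":0,"y":0,"z":-2,"twist":0,"jaw":0}
    - {"x":0,"y":0,"z":-2,"twist":0,"jaw":0}
    - {"x":0,"y":0,"z":-2,"twist":0,"jaw":0}

```text
clock: 3.5
ee_pos: [0.5834, 0.0134, 0.0556]
tcp_rot: [0.0, 0.29, 0.957, 0.0]
ft_force: [-0.3, 0.4, 3.2]
gripper_width: 0.0143
grip_force: 58.5
```

Request:
jog_arm:
  motion:
    - {"x":0,"y":0,"z":5,"twist":0,"jaw":0}
    - {"x":0,"y":0,"z":15,"twist":0,"jaw":0}
    - {"x":0,"y":0,"z":30,"twist":0,"jaw":0}
    - {"x":0,"y":0,"z":45,"twist":0,"jaw":0}
    - {"x":1,"y":-10,"z":55,"twist":-0.05,"jaw":0}
    - {"x":2,"y":-28,"z":55,"twist":-0.15,"jaw":0}
    - {"x":4,"y":-50,"z":55,"twist":-0.25,"jaw":0}
    - {"x":6,"y":-75,"z":55,"twist":-0.35,"jaw":0}
    - {"x":8,"y":-100,"z":55,"twist":-0.45,"jaw":0}
    - {"x":10,"y":-125,"z":55,"twist":-0.55,"jaw":0}
    - {"x":12,"y":-150,"z":55,"twist":-0.65,"jaw":0}
    - {"x":14,"y":-175,"z":55,"twist":-0.75,"jaw":0}
    - {"x":15,"y":-195,"z":55,"twist":-0.85,"jaw":0}
    - {"x":16,"y":-208,"z":55,"twist":-0.95,"jaw":0}
    - {"x":17,"y":-215,"z":55,"twist":-1.05,"jaw":0}
    - {"x":17,"y":-218,"z":55,"twist":-1.1,"jaw":0}
    - {"x":17,"y":-218,"z":55,"twist":-1.1,"jaw":0}
    - {"x":17,"y":-218,"z":55,"twist":-1.1,"jaw":0}
    - {"x":17,"y":-218,"z":55,"twist":-1.1,"jaw":0}

```text
clock: 5.4
ee_pos: [0.6003, -0.2043, 0.1108]
tcp_rot: [0.0, 0.747, 0.665, 0.0]
ft_force: [0.2, -0.4, -2.1]
gripper_width: 0.014
grip_force: 58.6
```

Run:
```python
from h import *
import cv2
s=imaging.snapshot("scene")[:,:,::-1]
p=[proj("scene",[.6004,-.205,z]) for z in (.143,.103,.077)];print(p)
s2=s.copy()
for u in p: s2[int(round(u[1])),int(round(u[0]))]=(0,255,0)
o=np.hstack([cv2.resize(i[110:230,170:290],(400,400),interpolation=cv2.INTER_CUBIC) for i in(s,s2)])
o=np.vstack([o,cv2.resize(s[150:235,270:380],(800,200)) [:200]])
cv2.imwrite("pics/d.png",o)
```

```text
[array([226.28959372, 153.99194588]), array([228.96955856, 167.72270935]), array([230.63853554, 176.27369027])]
```

View pics/d.png

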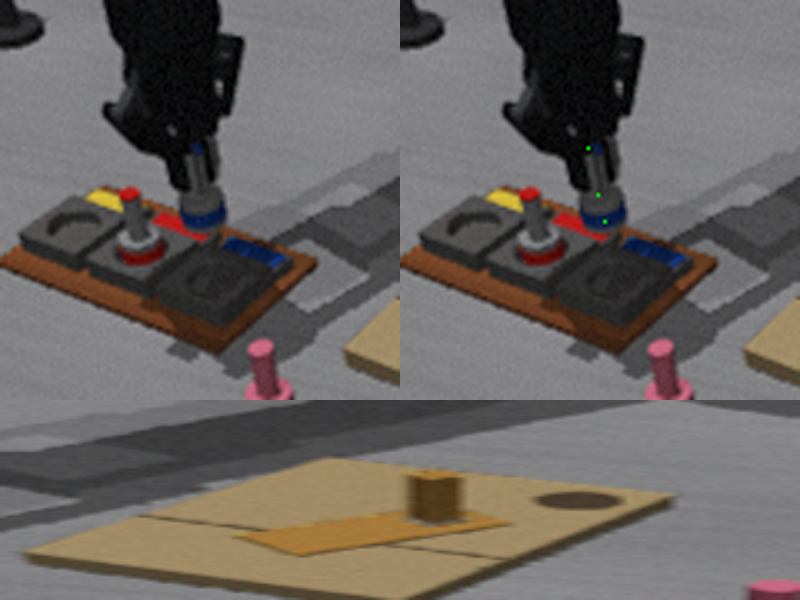

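The weight hangs upright in the grip over the blue slot; the band's centre is at crop (603,215), on the projected axis. The stand stayed flat on its board. I lower it now.

Request:
jog_arm:
  motion:
    - {"x":0,"y":-1,"z":-15,"twist":0,"jaw":0}
    - {"x":0,"y":-1,"z":-30,"twist":0,"jaw":0}
    - {"x":0,"y":-1,"z":-40,"twist":0,"jaw":0}
    - {"x":0,"y":-1,"z":-46,"twist":0,"jaw":0}
    - {"x":0,"y":-1,"z":-50,"twist":0,"jaw":0}
    - {"x":0,"y":-1,"z":-54,"twist":0,"jaw":0}
    - {"x":0,"y":-1,"z":-57,"twist":0,"jaw":0}
    - {"x":0,"y":-1,"z":-59,"twist":0,"jaw":0}
    - {"x":0,"y":-1,"z":-61,"twist":0,"jaw":0}
    - {"x":0,"y":-1,"z":-61,"twist":0,"jaw":0}
    - {"x":0,"y":-1,"z":-61,"twist":0,"jaw":0}

```text
clock: 6.55
ee_pos: [0.6003, -0.2057, 0.0495]
tcp_rot: [0.0, 0.748, 0.664, 0.0]
ft_force: [-0.2, 0.4, -1.8]
gripper_width: 0.0143
grip_force: 58.6
```

Request:
jog_arm:
  motion:
    - {"x":0,"y":0,"z":-1,"twist":0,"jaw":0}
    - {"x":0,"y":0,"z":-1,"twist":0,"jaw":0}
    - {"x":0,"y":0,"z":-2,"twist":0,"jaw":0}
    - {"x":0,"y":0,"z":-2,"twist":0,"jaw":0}

```text
clock: 6.95
ee_pos: [0.6004, -0.2057, 0.0477]
tcp_rot: [0.0, 0.748, 0.664, 0.0]
ft_force: [-1.5, -0.5, -0.5]
gripper_width: 0.0141
grip_force: 59.0
```

The load has come off the wrist, so the weight is touching the floor of the well. I release gently and retreat upwards.

Request:
jog_arm:
  motion:
    - {"x":0,"y":0,"z":-0.5,"twist":0,"jaw":0}
    - {"x":0,"y":0,"z":-0.5,"twist":0,"jaw":0.2}
    - {"x":0,"y":0,"z":-0.5,"twist":0,"jaw":0.3}
    - {"x":0,"y":0,"z":-0.5,"twist":0,"jaw":0.5}
    - {"x":0,"y":0,"z":-0.5,"twist":0,"jaw":0.5}
    - {"x":0,"y":0,"z":-0.5,"twist":0,"jaw":0.5}
    - {"x":0,"y":0,"z":-0.5,"twist":0,"jaw":0.5}
    - {"x":0,"y":0,"z":15,"twist":0,"jaw":0.5}
    - {"x":0,"y":0,"z":40,"twist":0,"jaw":0.5}
    - {"x":0,"y":0,"z":80,"twist":0,"jaw":0.5}
    - {"x":0,"y":0,"z":100,"twist":0,"jaw":0.5}
    - {"x":0,"y":60,"z":100,"twist":0,"jaw":0.6}
    - {"x":0,"y":120,"z":100,"twist":0,"jaw":0.6}
    - {"x":0,"y":120,"z":100,"twist":0,"jaw":0.6}
    - {"x":0,"y":120,"z":100,"twist":0,"jaw":0.6}

```text
clock: 8.45
ee_pos: [0.6005, -0.0828, 0.149]
tcp_rot: [0.001, 0.746, 0.666, 0.001]
ft_force: [0.3, -0.2, -0.8]
gripper_width: 0.0511
grip_force: 0.0
```

Run:
```python
from h import *
import cv2
s=imaging.snapshot("scene")[:,:,::-1];t=imaging.snapshot("top")[:,:,::-1]
X=np.array([.6004,-.205,.080]);print(proj("scene",X),proj("top",X))
s2=s.copy();t2=t.copy()
for i,n in((s2,"scene"),(t2,"top")):
    u=proj(n,X);i[int(round(u[1])),int(round(u[0]))]=(0,255,0)
r=lambda i:cv2.resize(i,(400,300),interpolation=cv2.INTER_CUBIC)
o=np.vstack([np.hstack([r(s2[150:225,170:270]),r(t2[180:240,380:460])]),np.hstack([r(s[160:235,275:375]),r(t[185:260,295:395])])])
cv2.imwrite("pics/e.png",o)
```

```text
[230.44877895 175.30147496] [398.97147322 207.64879644]
```

View pics/e.png

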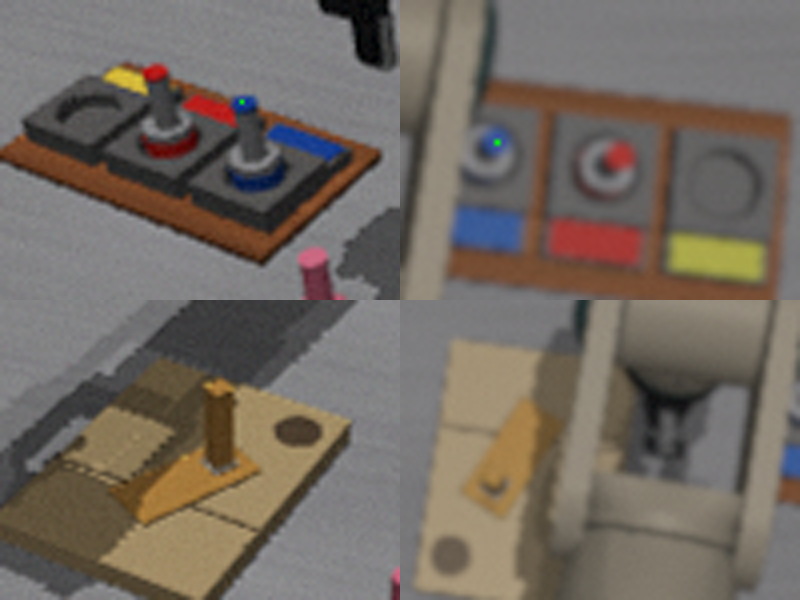

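The blue weight stands home next to the red one; its top is on the projected point in both views. The stand is unmoved. Next I go over the post, closing along the plate's length.

Request:
jog_arm:
  motion:
    - {"x":-20,"y":40,"z":-10,"twist":-0.12,"jaw":0.7}
    - {"x":-40,"y":80,"z":-20,"twist":-0.25,"jaw":0.7}
    - {"x":-52,"y":110,"z":-29,"twist":-0.38,"jaw":0.7}
    - {"x":-57.5,"y":123,"z":-29,"twist":-0.477,"jaw":0.7}
    - {"x":-57.5,"y":123,"z":-29,"twist":-0.477,"jaw":0.7}
    - {"x":-57.5,"y":123,"z":-29,"twist":-0.477,"jaw":0.7}
    - {"x":-57.5,"y":123,"z":-29,"twist":-0.477,"jaw":0.7}
    - {"x":-57.5,"y":123,"z":-29,"twist":-0.477,"jaw":0.7}

```text
clock: 9.35
ee_pos: [0.5432, 0.0362, 0.1185]
tcp_rot: [0.0, 0.883, 0.469, 0.0]
ft_force: [-0.6, 0.1, -0.6]
gripper_width: 0.0597
grip_force: 0.0
```

Request:
jog_arm:
  motion:
    - {"x":0,"y":4,"z":-15,"twist":0,"jaw":0.7}
    - {"x":0,"y":4,"z":-35,"twist":0,"jaw":0.7}
    - {"x":0,"y":4,"z":-55,"twist":0,"jaw":0.7}
    - {"x":0,"y":4,"z":-67,"twist":0,"jaw":0.7}
    - {"x":0,"y":4,"z":-75,"twist":0,"jaw":0.7}
    - {"x":0,"y":4,"z":-75,"twist":0,"jaw":0.6}
    - {"x":0,"y":4,"z":-75,"twist":0,"jaw":0.4}
    - {"x":0,"y":4,"z":-75,"twist":0,"jaw":0.2}
    - {"x":0,"y":4,"z":-75,"twist":0,"jaw":0}
    - {"x":0,"y":4,"z":-75,"twist":0,"jaw":0}
    - {"x":0,"y":4,"z":-75,"twist":0,"jaw":0}
    - {"x":0,"y":4,"z":-75,"twist":0,"jaw":0}
    - {"x":0,"y":4,"z":-75,"twist":0,"jaw":0}
    - {"x":0,"y":4,"z":-75,"twist":0,"jaw":0}

```text
clock: 10.75
ee_pos: [0.5433, 0.0414, 0.0443]
tcp_rot: [0.0, 0.883, 0.469, 0.001]
ft_force: [-0.8, -1.0, 5.2]
gripper_width: 0.0131
grip_force: 58.8
```

Request:
jog_arm:
  motion:
    - {"x":0,"y":0,"z":5,"twist":0,"jaw":0}
    - {"x":0,"y":0,"z":15,"twist":0,"jaw":0}
    - {"x":0,"y":0,"z":35,"twist":0,"jaw":0}
    - {"x":0,"y":0,"z":60,"twist":-0.05,"jaw":0}
    - {"x":-1,"y":5,"z":85,"twist":-0.12,"jaw":0}
    - {"x":-3,"y":15,"z":110,"twist":-0.2,"jaw":0}
    - {"x":-5,"y":33,"z":125,"twist":-0.28,"jaw":0}
    - {"x":-8,"y":53,"z":131,"twist":-0.36,"jaw":0}
    - {"x":-11,"y":75,"z":133,"twist":-0.44,"jaw":0}
    - {"x":-14,"y":97,"z":133,"twist":-0.52,"jaw":0}
    - {"x":-17,"y":119,"z":133,"twist":-0.6,"jaw":0}
    - {"x":-20,"y":141,"z":133,"twist":-0.69,"jaw":0}
    - {"x":-22,"y":161,"z":133,"twist":-0.78,"jaw":0}
    - {"x":-24,"y":180,"z":133,"twist":-0.87,"jaw":0}
    - {"x":-26,"y":195,"z":133,"twist":-0.95,"jaw":0}
    - {"x":-28,"y":206,"z":133,"twist":-1.01,"jaw":0}
    - {"x":-29,"y":213,"z":133,"twist":-1.04,"jaw":0}
    - {"x":-29,"y":216,"z":133,"twist":-1.05,"jaw":0}
    - {"x":-29,"y":216,"z":133,"twist":-1.05,"jaw":0}
    - {"x":-29,"y":216,"z":133,"twist":-1.05,"jaw":0}

```text
clock: 12.75
ee_pos: [0.5137, 0.2571, 0.1764]
tcp_rot: [0.0, 0.999, -0.037, -0.0]
ft_force: [0.7, -0.4, -1.8]
gripper_width: 0.0135
grip_force: 58.4
```

Run:
```python
from h import *
from cell import sensors
import cv2
s=imaging.snapshot("scene")[:,:,::-1];t=imaging.snapshot("top")[:,:,::-1]
q=sensors.sense();print(q["ee_pos"],q["tcp_rot"],np.abs(q["dq"]).max(),q["grip_force"])
F=np.array([.5144,.2575,.155]);x=-np.array([np.cos(1.5),np.sin(1.5),0]);y=np.array([-x[1],x[0],0])
s2=s.copy()
for a in(-.019,.071):
  for b in(-.02,.02):
    u=proj("scene",F+a*x+b*y);s2[int(round(u[1])),int(round(u[0]))]=(0,255,0)
u=proj("scene",F);s2[int(round(u[1])),int(round(u[0]))]=(0,255,255)
o=np.hstack([cv2.resize(s2[100:250,370:550],(480,400),interpolation=cv2.INTER_CUBIC),cv2.resize(t[190:290,190:270],(320,400),interpolation=cv2.INTER_CUBIC)])
cv2.imwrite("pics/f.png",o)
```

```text
[0.51377651 0.25695537 0.1763646 ] [ 1.17533053e-04  9.99309553e-01 -3.71537674e-02 -1.80295849e-05] 0.0015451907139341994 58.44205677509308
```

View pics/f.png

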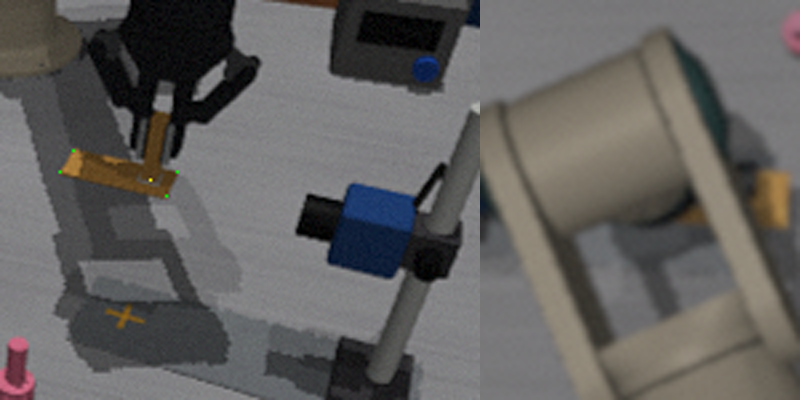

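The plate's corners lie on the projected target corners (about (68,160) to (175,185) in the crop). It is level, with the post end towards the lens, and the arm is still. I hand in.

```bash
python3 -c "
from cell import job; print(job.sign_off())"
```

```text
the job is handed in; nothing more can be done
None
```

The job is handed in at about 13 s of the 53 s allowed: the blue weight stands home in the blue slot and the stand is held still at the focus point, level, post end facing the lens; sign-off returned no verdict.

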